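# Centre the seed dish, then peel a dust cover off the stack and hold it over the stage

### The arm

A 6-joint arm with a two-finger parallel gripper is mounted at the origin on the work surface. World frame = base frame: x ahead of the robot, y to its left, z up, the work surface at z = 0. Lengths are in m, angles in rad, forces in N, time in s.
With the tool pointing down it reaches from about 0.3 to 0.875 m from the base axis. Payload 4.2 kg.
Tool frame: the origin (TCP) lies midway between the tips of the shut fingers; the grasp point (between the pads) lies 19 mm behind it; z points along the fingers, y is the line along which they close (so a half turn about z gives the same grasp; the last joint's range is limited). The gripper opens to 85 mm and grips with 20 to 120 N. Pads are 22 mm wide; open, the fingers measure 114 mm over their backs; the gripper's body (76 mm by 85 mm) begins 54 mm behind the grasp point. The pads swing forward as they close: fully open they stand 13 mm farther back than shut.
Start: joints at [-1.135, 0.32, 1.565, -0, 1.257, -0.02], TCP at [0.253, -0.516, 0.231] pointing down, gripper open.
Joint ranges: [-3.11, 3.11], [-0.84, 2.01], [0.21, 2.61], [-1.34, 4.49], [0.05, 2.63], [-2.56, 2.56]. Speed limits (rad/s): [2.57, 2.57, 3.14, 3.14, 3.14, 3.14].

### API

Orientations are given as a rotation vector (axis times angle).
In Python, from rig import env gives the robot as it stands. The module is installed in compiled form; this text tells all that it offers.
- The arm moves only by the tool arm_command, never from a script. Its argument "moves" is a list of rows, each a list of 7 numbers: the shift along the tool's x, y, z in units of 40 mm (1.0 is 40 mm), then the turn, a rotation vector about the tool's x, y, z in degrees, then the opening, from 0 (shut) to 1 (fully open). In form: [[x, y, z, rx, ry, rz, gripper], ...]. A call has 1 to 10 rows; each row is the pose to reach, as a shift and turn from the pose commanded when the call began, along the tool's axes at that moment; what a row does not reach only later rows make up. A row lasts 1/10 s, in which the tool goes at most 50 mm and 8.59 degrees, less where a joint would pass 70% of its speed; a pose out of reach is approached as far as the arm can. A call with a gripper value outside its range is refused whole. The fingers move at their own pace and stop on an object; the grip force is fixed at half the most. Time passes only in rows, so rows that repeat a pose let the fingers close. It gives the time, the measured TCP pose, the force, the opening and the grip force at its end, in the units of the state.
- env.read_state(): the state, without advancing time (a new reading comes with each control period).
- env.get_image(name): name is "side" or "top" or "wrist"; returns a dict with "img" (480x640x3 uint8, red, green, blue), "fx", "fy", "cx", "cy" (pixels), "R" (3x3) and "t" (3): a world point X has camera coordinates R X + t; the wrist camera has in their place "tool_from_camera" (4x4, takes a point from camera to tool coordinates, whose origin is the TCP and whose axes are the flange's). Camera axes: x right, y down, z forward; pixel columns grow to the right and rows downward; lengths in m; the calibration is good to about 2 mm. A picture is of the moment at which its call begins: read the wrist's pose just before it. There is no depth.
- env.finish_job(): hands the job in; it is judged then, once.
The state is a dict: "clock": time; "joint_positions": joint angles; "dq": joint speeds; "joint_efforts": joint torques, N m; "eef_pos": TCP position; "tcp_rot": TCP orientation; "ft_force": force on the tool from outside, world axes, zero at the start; "wrist_torque": the same for the moment, N m; "grip_width": opening from 0.0 (shut) to 1.0 (fully open); "gripper_force": force on a finger pad.
Only numpy, scipy, OpenCV 4.12 (cv2) and the standard library are available. Lean on these libraries where they do the work, as an engineer would, in place of code of your own. Each camera call takes 0.05 s, during which the arm holds its last target. There are 200 camera calls.

### The job

Set the white seed dish in the middle of the aluminium stage plate, between its two black stops, and let go of it. Then peel the top dust cover off the sticky nested stack by its orange lug: raise that corner first while the opposite corner stays down on the stack, and only then take the whole cover off. Finish while still holding the cover in the gripper, level, right side up and still, centred over the dish and about ten centimetres above it; do not tip the dish or shift the vial, jar, red box or hand lens.

Things in the scene. Friction and masses are not known exactly. Their poses are not given: they have to be found in the camera images.
- dish: Seed dish: solid round white dish, 52 mm diameter, 16 mm high, 50 g, with a yellow face and seven dark brown beans fixed in it. Stands loose on the bench. Origin: centre of its underside, z up.
- stage: Stage plate, fixed to the bench: aluminium square 120 x 120 mm, top face 15 mm above the bench. Two black stops, each 30 mm (along the plate's x) x 10 mm (y) x 10 mm high, stand on it at y = +36 and -36 mm: 62 mm is free between them; along x the plate is open. Place and yaw vary. Origin: centre of its underside.
- stage_mark (a point): Centre of the blue ring mark (53 mm outside diameter) on the top face of the stage plate, midway between the stops; axes as the plate's.
- stack: Nested white dust covers in a blue 116 x 116 x 6 mm holder, all fixed to the bench; place and yaw vary. The lower covers are 96 x 96 mm up to 38 mm above the bench; on them an 80 x 80 mm core rises to 56 mm, on which the top cover sits. Origin: centre of its underside, z up, axes along its sides and those of the nested top cover.
- cover: Top dust cover, loose, 70 g: white lid 96 x 96 mm, open below, a 4 mm panel on a 14 mm deep, 3 mm thick skirt. Origin: centre of the square at the skirt's lower rim, z up (panel top at z = 18 mm); 42 mm above the bench when nested. The orange lug stands near its +x +y corner, which at the start points roughly away from the robot.
- cover_lug (a point): Centre of the orange lug, the upright grip block on the top cover, at (33, 33, 31) mm in the cover's frame. The lug is 10 mm thick along the cover's diagonal (from the cover's centre to the lug), 28 mm wide across it and 26 mm tall; its foot is on the panel. Axes as the cover's.
- cover_far (a point): Lower rim of the top cover at the corner diagonally across from the lug, at (-48, -48, 0) mm in the cover's frame; 42 mm above the bench when nested.
- vial: Bystander: corked green glass vial, 28 mm diameter, 65 mm tall. Origin: centre of its underside.
- jar: Bystander: amber jar with a black cap, 42 mm diameter, 75 mm tall. Origin: centre of its underside.
- slidebox: Bystander: open red box, 85 x 60 x 24 mm. Origin: centre of its underside.
- lens: Bystander: black hand lens lying flat, 56 mm across and 12 mm high, its handle reaching 100 mm along its -x. Origin: underside, centre of the lens.
- stack_core (a point): Centre of the core's top face, 56 mm above the bench, under the top cover's panel; axes as the stack's. Four sprung nubs in the middle of the core's sides press outward on the inside of the top cover's skirt with about 4 N each: friction makes the cover stick until it has risen about 10 mm. Side clearance: 5 mm. Another orange lug stands on it, inside the top one.

How it is judged:
By the outcome, as a careful person would: the job done as asked, in the order asked, and still so for the second after the job is handed in, while the arm keeps its last pose, push and grip.
It also fails if it takes over 61 s, if anything falls off the work surface, if the arm or the gripper's body presses on something with over 40 N, if the wrist force passes 120 N, or if a joint passes its speed limit or range.

## Working session

There is one attempt and no reset: what is moved stays moved. The work goes in short steps, Python scripts to look and compute and a tool call to move; the robot and the scene stay as the last step left them, time stands still between calls to the robot, and variables do not carry over. Pictures are saved under pics/ and viewed, at most 10 in all, crops included, and the job is handed in when it is done.

Besides the shell and the picture viewer there is one more tool, called after "Emit:" as name([rows], argument=value, ...), one row to a line, values as JSON. arm_command: Moves the arm, as the interface text tells. Its arguments: {"type":"object","properties":{"moves":{"type":"array","items":{"type":"array","items":{"type":"number"}}}},"required":["moves"]}

```bash
mkdir -p pics; cat > h.py <<'E'
import numpy as np, cv2
from rig import env
from scipy.spatial.transform import Rotation as R
def st():
    s=env.read_state(); return s
def snap(name,fn):
    s=env.read_state(); d=env.get_image(name)
    cv2.imwrite(fn,cv2.cvtColor(d['img'],cv2.COLOR_RGB2BGR))
    if name=='wrist':
        T=np.eye(4);T[:3,:3]=R.from_rotvec(s['tcp_rot']).as_matrix();T[:3,3]=s['eef_pos']
        C=T@np.array(d['tool_from_camera']);W=C[:3,:3];o=C[:3,3]
    else:
        W=np.array(d['R']).T;o=-W@np.array(d['t'])
    np.savez(fn[:-4],W=W,o=o,k=[d['fx'],d['fy'],d['cx'],d['cy']]);return d['img']
def pt(fn,u,v,z):
    c=np.load(fn[:-4]+'.npz');fx,fy,cx,cy=c['k']
    r=c['W']@np.array([(u-cx)/fx,(v-cy)/fy,1]);o=c['o'];return o+r*(z-o[2])/r[2]
def proj(fn,X):
    c=np.load(fn[:-4]+'.npz');fx,fy,cx,cy=c['k'];p=c['W'].T@(np.array(X)-c['o']);return p[0]/p[2]*fx+cx,p[1]/p[2]*fy+cy
E
python3 - <<'E'
from h import *
snap('top','pics/t1.png');snap('side','pics/s1.png')
s=st();print(s)
for f in('t1','s1'):
  c=np.load(f'pics/{f}.npz');print(c['o'],c['W'],c['k'])
E
```

```text
{'clock': 0.1, 'joint_positions': array([-1.13503967e+00,  3.20210901e-01,  1.56553249e+00,  8.67180779e-06,
        1.25743337e+00, -1.99885553e-02]), 'dq': array([-0.00060214, -0.00337858, -0.0022523 , -0.00093131,  0.00042919,
        0.00026256]), 'joint_efforts': array([-1.46094840e-04, -4.16409695e+01, -2.34703928e+01, -3.15956856e-05,
        4.85239900e-03, -1.69113099e-05]), 'eef_pos': array([ 0.25290422, -0.51591982,  0.23058569]), 'tcp_rot': array([-3.05886926e+00, -7.09348841e-01,  5.00637308e-04]), 'ft_force': array([-0.27500529, -0.24108722,  0.29133831]), 'wrist_torque': array([0.02762306, 0.04679024, 0.02534533]), 'gripper_force': 0.0, 'grip_width': 0.9993268253966715}
[ 0.42623586 -0.02368366  1.59304249] [[ 2.73993222e-02 -9.94084105e-01  1.05100279e-01]
 [-9.99622570e-01 -2.74576211e-02  8.92444907e-04]
 [ 1.99863834e-03 -1.05085063e-01 -9.94461228e-01]] [559.07344069 559.07344069 319.10481684 231.82695431]
[0.49879729 0.81263755 0.68450351] [[-0.99381846 -0.06853865  0.08733453]
 [-0.11100437  0.60142386 -0.791181  ]
 [ 0.00170141 -0.7959848  -0.60531422]] [503.8431972  503.8431972  327.59677333 232.62051862]
```

View pics/t1.png

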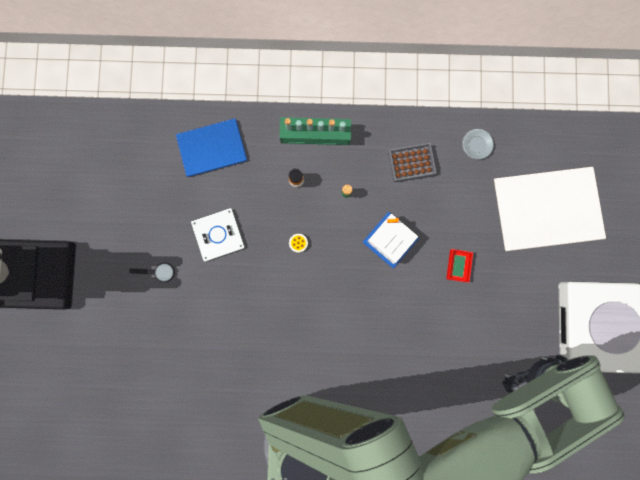

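View pics/s1.png

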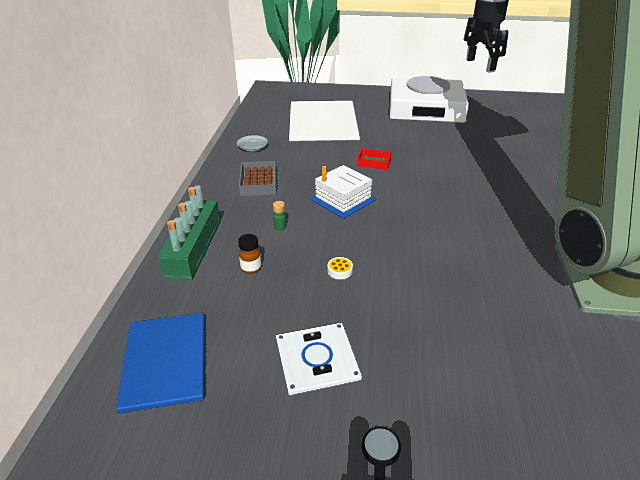

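```bash
python3 - <<'E'
from h import *
a=cv2.imread('pics/t1.png')
def up(x,y,w,h):return cv2.resize(a[y:y+h,x:x+w],None,fx=6,fy=6,interpolation=cv2.INTER_CUBIC)
b=np.vstack([np.hstack([up(187,205,65,60)]),up(360,208,65,60)[:0]])
c=np.hstack([up(187,200,65,72),up(358,203,65,72)])
cv2.imwrite('pics/c1.png',c)
f='pics/t1.png'
print('dish',pt(f,299,243,.016),'mark',pt(f,217.5,234.5,.015),'cov',pt(f,392,239,.06),'lug',pt(f,393,220.5,.086),
'jar',pt(f,296,173,.075),'vial',pt(f,347,188,.065),'box',pt(f,460,266,.02))
E
```

```text
dish [0.55954779 0.03374227 0.016     ] mark [0.57743698 0.26555095 0.015     ] cov [ 0.57394032 -0.22355661  0.06      ] lug [ 0.62198929 -0.22219213  0.086     ] jar [0.74816667 0.04591877 0.075     ] vial [ 0.71196526 -0.09625138  0.065     ] box [ 0.50681182 -0.42105007  0.02      ]
```

View pics/c1.png

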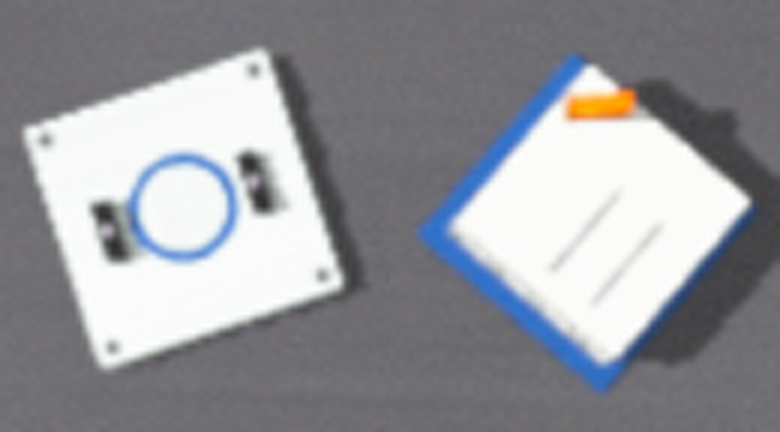

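```bash
cat >> h.py <<'E'
def Rdown(yd): # tool z down, tool y axis along world heading yd (rad)
    y=np.array([np.cos(yd),np.sin(yd),0]);z=np.array([0,0,-1.]);return np.column_stack([np.cross(y,z),y,z])
def rel(p,Rt,p0=None,R0=None):
    s=st();R0=R.from_rotvec(s['tcp_rot']).as_matrix() if R0 is None else R0;p0=s['eef_pos'] if p0 is None else p0
    d=R0.T@(np.array(p)-p0)/.04;w=R.from_matrix(R0.T@Rt).as_rotvec(degrees=True)
    print('p0',p0.round(4),'move',d.round(2),w.round(1),'norm',round(np.linalg.norm(d)*40),'mm');return d,w
E
python3 - <<'E'
from h import *
f='pics/t1.png'
L=pt(f,206.2,238.5,.025);Q=pt(f,230.7,230.5,.025);print(L,Q,(L+Q)/2,'stage y heading',np.degrees(np.arctan2(*(L-Q)[1::-1])))
C=[pt(f,*c,.06) for c in [(391.3,213.8),(368,241.7),(394.7,263.8),(418.3,236.8)]]
print(np.mean(C,0),[np.linalg.norm(C[i]-C[i-1]) for i in range(4)])
l=pt(f,393.3,220.3,.086)
print('lug',l,'diag headings',[np.degrees(np.arctan2(*d[1::-1])) for d in (C[0]-C[2],C[1]-C[3],l-np.mean(C,0))])
T=R.from_rotvec(st()['tcp_rot']).as_matrix();print('tool y heading',np.degrees(np.arctan2(T[1,1],T[0,1])))
rel([.568,.15,.26],Rdown(np.radians(-90+15)))
E
```

```text
[0.56429162 0.29498502 0.025     ] [0.58883336 0.22704682 0.025     ] [0.57656249 0.26101592 0.025     ] stage y heading 109.86155099692698
[ 0.574118   -0.22652403  0.06      ] [np.float64(0.09745855831587402), np.float64(0.10129136293569418), np.float64(0.09473730660850227), np.float64(0.09951202385019599)]
lug [ 0.62255949 -0.22299982  0.086     ] diag headings [np.float64(4.651778625001782), np.float64(97.15843227721396), np.float64(4.161050774414698)]
tool y heading -63.88787468830161
p0 [ 0.2529 -0.5159  0.2306] move [ 14.4  -11.48  -0.72] [-0.1  0.  11.1] norm 737 mm
```

```bash
python3 - <<'E'
from h import *
d,w=rel([.5595,.0337,.22],Rdown(np.radians(19.5)))
E
```

```text
p0 [ 0.2529 -0.5159  0.2306] move [12.93 -8.96  0.28] [ -0.1  -0.1 -83.4] norm 629 mm
```

Emit:
arm_command([
  [12.93,-8.96,0.28,0,0,-83.4,1],
  [12.93,-8.96,0.28,0,0,-83.4,1],
  [12.93,-8.96,0.28,0,0,-83.4,1],
  [12.93,-8.96,0.28,0,0,-83.4,1],
  [12.93,-8.96,0.28,0,0,-83.4,1],
  [12.93,-8.96,0.28,0,0,-83.4,1],
  [12.93,-8.96,0.28,0,0,-83.4,1],
  [12.93,-8.96,0.28,0,0,-83.4,1],
  [12.93,-8.96,0.28,0,0,-83.4,1],
  [12.93,-8.96,0.28,0,0,-83.4,1],
])

```text
clock: 1.1
eef_pos: [0.4972, -0.0778, 0.2222]
tcp_rot: [-1.806, -2.57, 0.001]
ft_force: [0.4, -0.7, 0.1]
grip_width: 0.996
gripper_force: 0.0
```

```bash
python3 - <<'E'
from h import *
d,w=rel([.5595,.0337,.22],Rdown(np.radians(19.5)))
E
```

```text
p0 [ 0.4972 -0.0778  0.2222] move [2.09 2.41 0.05] [-0.   0.   0.3] norm 128 mm
```

Emit:
arm_command([
  [2.0,2.3,0,0,0,0,1],
  [2.0,2.3,0,0,0,0,1],
  [2.0,2.3,0,0,0,0,1],
  [2.0,2.3,0,0,0,0,1],
  [2.0,2.3,0,0,0,0,1],
  [2.0,2.3,0,0,0,0,1],
])

```text
clock: 1.7
eef_pos: [0.556, 0.0254, 0.2222]
tcp_rot: [-1.814, -2.564, 0.002]
ft_force: [0.1, 0.1, 0.3]
grip_width: 1.001
gripper_force: 0.0
```

```bash
python3 - <<'E'
from h import *
d,w=rel([.5595,.0337,.22],Rdown(np.radians(19.5)))
snap('wrist','pics/w1.png')
print(proj('pics/w1.png',[.5595,.0337,.016]),proj('pics/w1.png',[.5765,.2635,.015]))
E
```

```text
p0 [0.556  0.0254 0.2222] move [0.17 0.15 0.05] [-0.1  0.  -0. ] norm 9 mm
(np.float64(329.5587146580014), np.float64(206.71571617979978)) (np.float64(436.5524721027733), np.float64(-31.330973734673023))
```

View pics/w1.png

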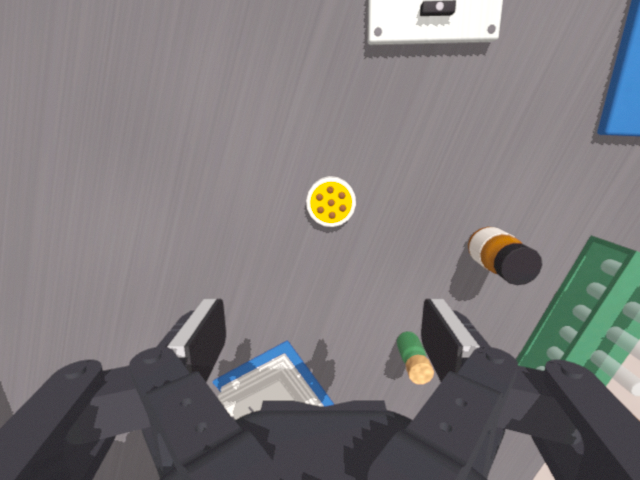

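```bash
python3 - <<'E'
from h import *
f='pics/w1.png'
D=pt(f,331,202,.016);print(D)
a=pt(f,368.5,43.5,.015);b=pt(f,499.5,38,.015);print(a,b,np.degrees(np.arctan2(*(b-a)[1::-1])))
a=pt(f,378,31.5,.015);b=pt(f,491,29,.015);print(np.degrees(np.arctan2(*(b-a)[1::-1])))
rel([D[0],D[1],.04],Rdown(np.radians(19.5)))
rel([D[0],D[1],.001],Rdown(np.radians(19.5)))
print(np.load(f[:-4]+'.npz')['o'])
E
```

```text
[0.55923    0.03892162 0.016     ]
[0.54177914 0.18955984 0.015     ] [0.65403036 0.23398671 0.015     ] 21.592702617821942
20.570836040629576
p0 [0.556  0.0252 0.2224] move [0.3  0.19 4.56] [-0.   0.  -0.1] norm 183 mm
p0 [0.556  0.0252 0.2224] move [0.3  0.19 5.53] [-0.   0.  -0.1] norm 222 mm
[0.53152696 0.09329596 0.36438989]
```

Emit:
arm_command([
  [0.25,0.17,1,0,0,0,1],
  [0.25,0.17,2,0,0,0,1],
  [0.25,0.17,3,0,0,0,1],
  [0.25,0.17,3.5,0,0,0,1],
  [0.25,0.17,3.5,0,0,0,1],
  [0.25,0.17,3.5,0,0,0,1],
])

```text
clock: 2.35
eef_pos: [0.5601, 0.0372, 0.0831]
tcp_rot: [1.814, 2.564, 0.0]
ft_force: [-0.1, 0.2, -0.1]
grip_width: 0.999
gripper_force: 0.0
```

```bash
cat >> h.py <<'E'
def yellow(img,f,z=.016):
    h=cv2.cvtColor(img,cv2.COLOR_RGB2HSV);m=cv2.inRange(h,(22,150,120),(34,255,255))
    m=cv2.morphologyEx(m,cv2.MORPH_CLOSE,np.ones((15,15)))
    n,l,s,c=cv2.connectedComponentsWithStats(m);i=1+np.argmax(s[1:,4]);print('yellow',c[i],s[i])
    return pt(f,*c[i],z)
E
python3 - <<'E'
from h import *
f='pics/w2.png';i=snap('wrist',f);D=yellow(i,f);print(D)
print(yellow(cv2.cvtColor(cv2.imread('pics/t1.png'),cv2.COLOR_BGR2RGB),'pics/t1.png'))
rel([D[0],D[1],.001],Rdown(np.radians(20)))
E
```

```text
yellow [322.82481089 252.50529501] [ 290  221   67   64 3305]
[0.55871483 0.03912386 0.016     ]
yellow [297.98181818 242.46060606] [291 236  15  14 165]
[0.56099968 0.03667083 0.016     ]
p0 [0.5608 0.0374 0.0839] move [ 0.06 -0.04  2.07] [ 0.2  0.1 -0.5] norm 83 mm
```

Emit:
arm_command([
  [0.04,-0.03,0.8,0,0,0,1],
  [0.04,-0.03,1.6,0,0,0,1],
  [0.04,-0.03,2.03,0,0,0,1],
  [0.04,-0.03,2.03,0,0,0,1],
  [0.04,-0.03,2.03,0,0,0,0.4],
  [0.04,-0.03,2.03,0,0,0,0.4],
  [0.04,-0.03,2.03,0,0,0,0.4],
  [0.04,-0.03,2.03,0,0,0,0.4],
  [0.04,-0.03,2.03,0,0,0,0.4],
  [0.04,-0.03,2.03,0,0,0,0.4],
])

```text
clock: 3.4
eef_pos: [0.5596, 0.0391, 0.0036]
tcp_rot: [1.811, 2.563, 0.004]
ft_force: [-0.2, -0.2, 6.7]
grip_width: 0.567
gripper_force: 60.7
```

Emit:
arm_command([
  [0,0,-0.5,0,0,0,0.4],
  [0,0,-1.2,0,0,0,0.4],
  [0,0,-2,0,0,0,0.4],
  [0,0,-2.5,0,0,0,0.4],
  [0,0,-2.5,0,0,0,0.4],
  [0,0,-2.5,0,0,0,0.4],
])

```text
clock: 4.0
eef_pos: [0.5581, 0.0391, 0.1017]
tcp_rot: [1.812, 2.565, 0.001]
ft_force: [1.0, 0.1, -1.3]
grip_width: 0.563
gripper_force: 62.0
```

```bash
python3 - <<'E'
from h import *
f='pics/w3.png';i=snap('wrist',f)
s=st();print(s['grip_width'],s['gripper_force'],s['ft_force'])
D=yellow(i,f,s['eef_pos'][2]+.012);print(D,s['eef_pos'])
rel([.577,.15,.10],Rdown(np.radians(20)))
E
```

```text
0.5659156978734325 61.95427894592285 [ 0.08867775 -1.47832881 -1.35951761]
yellow [323.11857006 314.247237  ] [ 272  269  103   92 7329]
[0.55761718 0.03886903 0.11274737] [0.55744755 0.03911415 0.10074737]
p0 [0.5574 0.0391 0.1007] move [2.45 1.39 0.02] [-0.1 -0.  -0.5] norm 113 mm
```

View pics/w3.png

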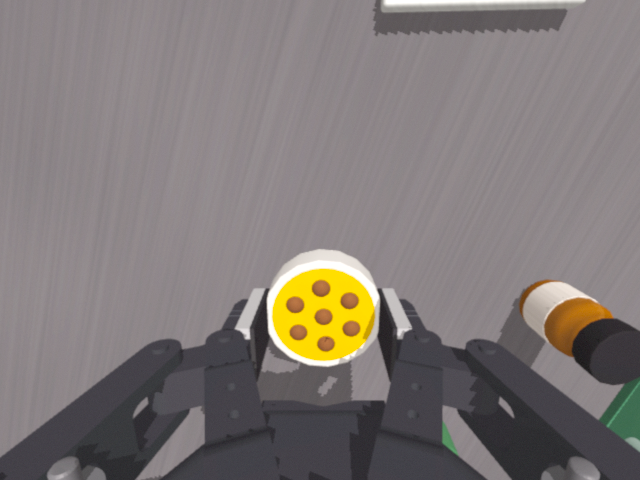

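Emit:
arm_command([
  [1.2,0.7,0,0,0,0,0.4],
  [2.4,1.4,0,0,0,0,0.4],
  [3,1.65,0,0,0,0,0.4],
  [3,1.65,0,0,0,0,0.4],
  [3,1.65,0,0,0,0,0.4],
  [3,1.65,0,0,0,0,0.4],
])

```text
clock: 4.65
eef_pos: [0.5795, 0.1732, 0.1001]
tcp_rot: [-1.813, -2.564, 0.004]
ft_force: [-0.5, -1.0, -1.4]
grip_width: 0.563
gripper_force: 62.1
```

```bash
python3 - <<'E'
from h import *
f='pics/w4.png';i=snap('wrist',f);print(st()['eef_pos'])
print(proj(f,[.5765,.2635,.015]))
E
```

```text
[0.57962972 0.17295847 0.10042366]
(np.float64(367.0069810842446), np.float64(119.19929537004738))
```

View pics/w4.png

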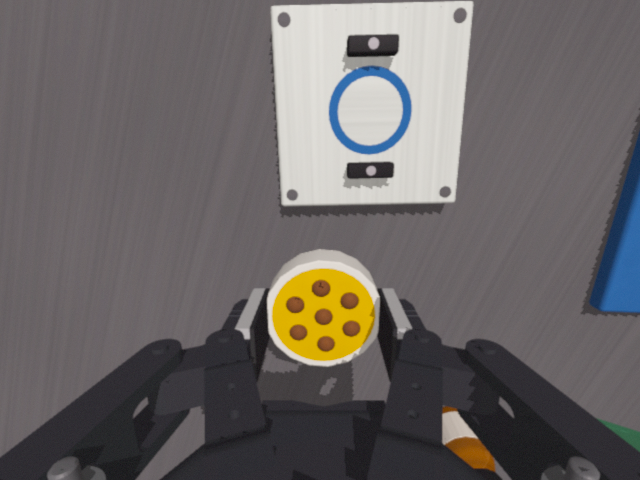

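```bash
cat >> h.py <<'E'
def ring(f):
    a=cv2.cvtColor(cv2.imread(f),cv2.COLOR_BGR2HSV);m=cv2.inRange(a,(100,130,80),(120,255,255));m[:,560:]=0
    n,l,s,c=cv2.connectedComponentsWithStats(m);i=1+np.argmax(s[1:,4]);cn=cv2.findContours((l==i).astype(np.uint8),cv2.RETR_EXTERNAL,cv2.CHAIN_APPROX_NONE)[0][0][:,0]
    P=np.array([pt(f,*p,.015)[:2] for p in cn]);q=np.linalg.lstsq(np.c_[2*P,np.ones(len(P))],(P**2).sum(1),rcond=None)[0]
    print('ring',q[:2],'r',np.sqrt(q[2]+q[0]**2+q[1]**2));return q[:2]
E
python3 - <<'E'
from h import *
f='pics/w4.png';c=ring(f)
S=[pt(f,*p,.015) for p in [(284,19),(460,16),(445,191),(292,195)]]
print(np.mean(S,0),[np.degrees(np.arctan2(*v[1::-1])) for v in (S[1]-S[0],S[2]-S[3],S[0]-S[3],S[1]-S[2])])
ring('pics/t1.png')
rel([c[0],c[1],.1],Rdown(np.radians(20)))
E
```

```text
ring [0.57633462 0.26853767] r 0.025532022155774308
[0.57654894 0.26846759 0.015     ] [np.float64(20.307577227301458), np.float64(21.020624396364575), np.float64(110.57463827891718), np.float64(110.56884066117883)]
ring [0.82996242 0.29622638] r 0.08770480425965198
p0 [0.5796 0.173  0.1004] move [2.28 0.72 0.01] [-0.1  0.  -0.6] norm 96 mm
```

Emit:
arm_command([
  [1.1,0.35,0,0,0,-1,0.4],
  [2.0,0.65,0,0,0,-1,0.4],
  [2.28,0.72,0.3,0,0,-1,0.4],
  [2.28,0.72,0.9,0,0,-1,0.4],
  [2.28,0.72,0.9,0,0,-1,0.4],
  [2.28,0.72,0.9,0,0,-1,0.4],
])

```text
clock: 5.3
eef_pos: [0.5766, 0.2684, 0.0647]
tcp_rot: [-1.792, -2.58, 0.003]
ft_force: [0.0, -0.9, 0.4]
grip_width: 0.571
gripper_force: 62.1
```

```bash
python3 - <<'E'
from h import *
f='pics/w5.png';i=snap('wrist',f);s=st();print(s['eef_pos'])
print(yellow(i,f,s['eef_pos'][2]+.012))
rel([.5764,.2685,.0195],Rdown(np.radians(20.5)))
E
```

```text
[0.57732841 0.26876586 0.06555617]
yellow [323.11344137 314.20836171] [ 272  269  103   92 7343]
[0.57582422 0.26910402 0.07755617]
p0 [0.5773 0.2688 0.0656] move [ 0.   -0.02  1.15] [ 0.   0.  -0.1] norm 46 mm
```

View pics/w5.png

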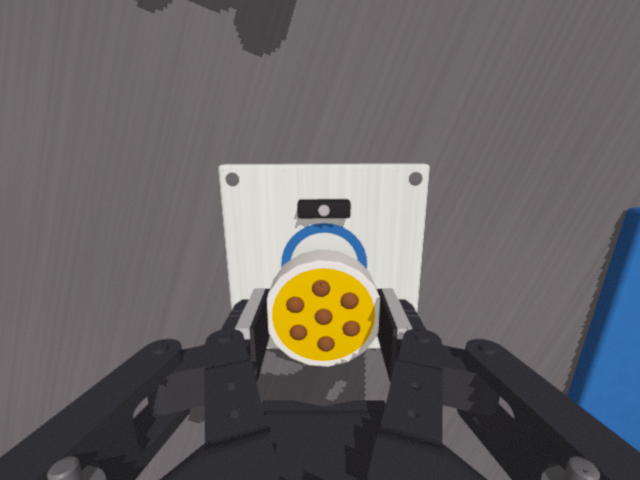

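Emit:
arm_command([
  [0,0,0.5,0,0,0,0.4],
  [0,0,0.9,0,0,0,0.4],
  [0,0,1.05,0,0,0,0.4],
  [0,0,1.1,0,0,0,0.4],
  [0,0,1.13,0,0,0,0.4],
  [0,0,1.13,0,0,0,0.4],
])

```text
clock: 5.95
eef_pos: [0.5775, 0.27, 0.0209]
tcp_rot: [1.79, 2.581, 0.002]
ft_force: [0.5, -0.5, -0.5]
grip_width: 0.565
gripper_force: 62.1
```

Emit:
arm_command([
  [0,0,0.03,0,0,0,0.4],
  [0,0,0.05,0,0,0,0.4],
  [0,0,0.05,0,0,0,0.4],
])

```text
clock: 6.25
eef_pos: [0.5773, 0.2701, 0.0188]
tcp_rot: [1.79, 2.581, 0.002]
ft_force: [-1.0, -0.8, 2.9]
grip_width: 0.567
gripper_force: 62.7
```

Emit:
arm_command([
  [0,0,0,0,0,0,0.6],
  [0,0,0,0,0,0,0.8],
  [0,0,0,0,0,0,1],
  [0,0,0,0,0,0,1],
  [0,0,-0.3,0,0,0,1],
  [0,0,-1,0,0,0,1],
  [0,0,-2,0,0,0,1],
  [0,0,-3,0,0,0,1],
  [0,0,-4,0,0,0,1],
  [0,0,-4.5,0,0,0,1],
])

```text
clock: 7.25
eef_pos: [0.5783, 0.2705, 0.2034]
tcp_rot: [1.788, 2.578, 0.01]
ft_force: [0.2, 0.1, -0.4]
grip_width: 0.995
gripper_force: 0.0
```

```bash
python3 - <<'E'
from h import *
f='pics/w6.png';i=snap('wrist',f);s=st();print(s['eef_pos'])
print('dish',yellow(i,f,.031))
rel([.6,-.2,.24],Rdown(np.radians(4.5)))
E
```

```text
[0.57935561 0.27099518 0.20577974]
yellow [320.39221939 220.27168367] [ 298  199   46   44 1568]
dish [0.57657858 0.26981962 0.031     ]
p0 [0.5794 0.271  0.2058] move [-11.21  -3.63  -0.91] [ 0.7 -0.1 16. ] norm 473 mm
```

Emit:
arm_command([
  [-11.2,-3.6,-0.9,0,0,16,1],
  [-11.2,-3.6,-0.9,0,0,16,1],
  [-11.2,-3.6,-0.9,0,0,16,1],
  [-11.2,-3.6,-0.9,0,0,16,1],
  [-11.2,-3.6,-0.9,0,0,16,1],
  [-11.2,-3.6,-0.9,0,0,16,1],
  [-11.2,-3.6,-0.9,0,0,16,1],
  [-11.2,-3.6,-0.9,0,0,16,1],
  [-11.2,-3.6,-0.9,0,0,16,1],
  [-11.2,-3.6,-0.9,0,0,16,1],
])

```text
clock: 8.3
eef_pos: [0.5986, -0.2044, 0.2344]
tcp_rot: [2.135, 2.302, -0.001]
ft_force: [0.2, 0.6, -0.0]
grip_width: 1.003
gripper_force: 0.0
```

Emit:
arm_command([
  [0,0,0,0,0,0,1],
  [0,0,0,0,0,0,1],
])

```text
clock: 8.5
eef_pos: [0.5987, -0.2, 0.2339]
tcp_rot: [-2.133, -2.305, -0.001]
ft_force: [-0.7, 0.4, 0.0]
grip_width: 1.001
gripper_force: 0.0
```

```bash
python3 - <<'E'
from h import *
f='pics/w7.png';i=snap('wrist',f);s=st();print(s['eef_pos'],s['tcp_rot'])
print(proj(f,[.6225,-.223,.086]))
E
```

```text
[ 0.59875838 -0.19922432  0.23386943] [-2.13120095e+00 -2.30681996e+00 -3.95800601e-04]
(np.float64(347.48935534805395), np.float64(252.62478668271055))
```

View pics/w7.png

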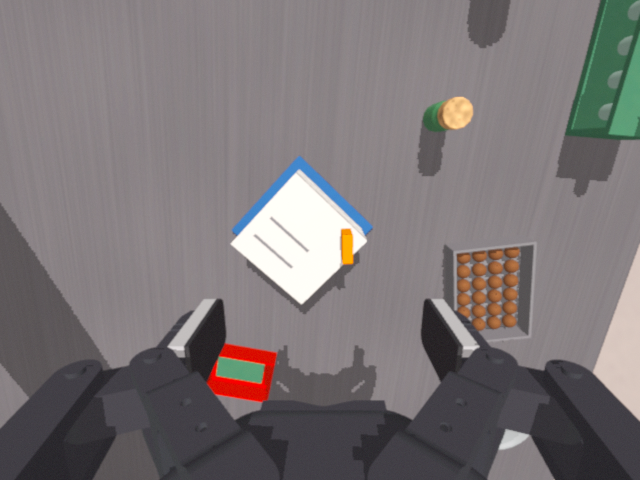

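```bash
python3 - <<'E'
from h import *
f='pics/w7.png'
a=cv2.imread(f)
cv2.imwrite('pics/c7.png',cv2.resize(a[155:315,220:380],None,fx=3.7,fy=3.7,interpolation=cv2.INTER_CUBIC))
E
```

```text
(no output)
```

View pics/c7.png

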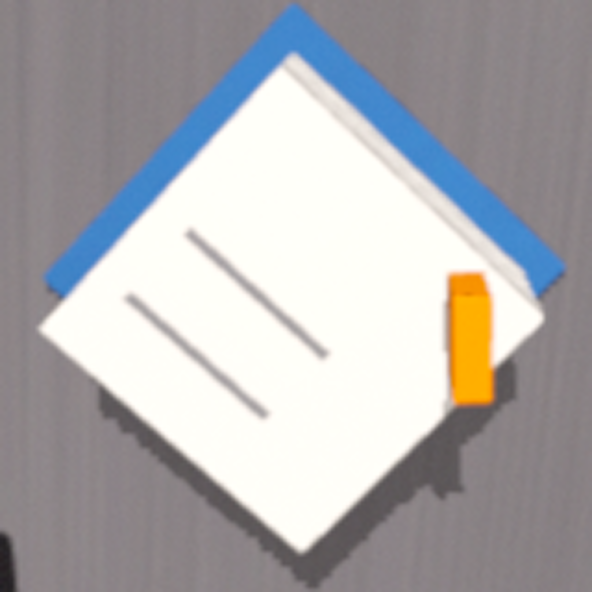

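```bash
python3 - <<'E'
from h import *
f='pics/w7.png';g=lambda x,y,z:pt(f,(x+.5)/3.7-.5+220,(y+.5)/3.7-.5+155,z)
C=[g(*p,.06) for p in [(543,318),(288,66),(40,328),(302,552)]];c=np.mean(C,0)
l=g(471,349,.086)
h=lambda v:np.degrees(np.arctan2(v[1],v[0]))
print('c',c,'lug',l,np.linalg.norm((l-c)[:2]),[np.linalg.norm(C[i]-C[i-1]) for i in range(4)])
print('lug corner diag',h(C[0]-C[2]),'other',h(C[1]-C[3])-90,'lug-c',h(l-c))
print('lug faces',h(g(453,403,.086)-g(450,295,.086)),h(g(493,403,.086)-g(488,295,.086)))
for hd in (4,5,6):rel([l[0],l[1],.13],Rdown(np.radians(hd)))
E
```

```text
c [ 0.57626402 -0.22418618  0.06      ] lug [ 0.62164629 -0.21953662  0.086     ] 0.04561982761223048 [np.float64(0.09502138781182905), np.float64(0.093666226686672), np.float64(0.09652509521305742), np.float64(0.0953394464062581)]
lug corner diag 5.666794126831803 other 4.902084302442702 lug-c 5.849723802113726
lug faces -83.1025234979371 -81.58151049751893
p0 [ 0.5988 -0.1992  0.2339] move [-0.55  0.53  2.6 ] [-0.  -0.1  0.5] norm 108 mm
p0 [ 0.5988 -0.1992  0.2339] move [-0.55  0.53  2.6 ] [-0.  -0.1 -0.5] norm 108 mm
p0 [ 0.5988 -0.1992  0.2339] move [-0.55  0.53  2.6 ] [-0.  -0.1 -1.5] norm 108 mm
```

Emit:
arm_command([
  [-0.3,0.3,1,0,0,-1,0.5],
  [-0.55,0.53,2,0,0,-1,0.5],
  [-0.55,0.53,2.6,0,0,-1,0.5],
  [-0.55,0.53,2.6,0,0,-1,0.5],
  [-0.55,0.53,2.6,0,0,-1,0.5],
  [-0.55,0.53,2.6,0,0,-1,0.5],
])

```text
clock: 9.15
eef_pos: [0.6231, -0.2199, 0.1324]
tcp_rot: [2.108, 2.324, 0.002]
ft_force: [-0.5, 0.7, 0.8]
grip_width: 0.5
gripper_force: 0.0
```

```bash
cat >> h.py <<'E'
def orange(img,f,z=.086):
    h=cv2.cvtColor(img,cv2.COLOR_RGB2HSV);m=cv2.inRange(h,(16,180,225),(22,255,255));m[:150]=0
    n,l,s,c=cv2.connectedComponentsWithStats(m);i=1+np.argmax(s[1:,4]);r=cv2.minAreaRect(np.argwhere(l==i)[:,::-1].astype(np.float32));print('orange',c[i],s[i],r)
    return pt(f,*c[i],z)
E
python3 - <<'E'
from h import *
print(orange(cv2.cvtColor(cv2.imread('pics/w7.png'),cv2.COLOR_BGR2RGB),'pics/w7.png'))
f='pics/w8.png';i=snap('wrist',f);s=st();print(s['eef_pos'],s['tcp_rot'])
D=orange(i,f);print(D)
rel([D[0],D[1],.066],Rdown(np.radians(5.5)))
E
```

```text
orange [346.62247839 246.49279539] [342 229  11  35 347] ((347.0, 246.0), (34.0, 10.0), 90.0)
[ 0.62113371 -0.21721403  0.086     ]
[ 0.62307474 -0.22009855  0.13247409] [2.10841007 2.32384068 0.00241169]
orange [321.46192893 265.42639594] [314 245  15  42 591] ((320.9999694824219, 265.5), (40.99999237060547, 13.999998092651367), 90.0)
[ 0.62190516 -0.21914876  0.086     ]
p0 [ 0.6231 -0.2201  0.1325] move [ 0.03 -0.03  1.66] [0.2 0.1 0.1] norm 66 mm
```

View pics/w8.png

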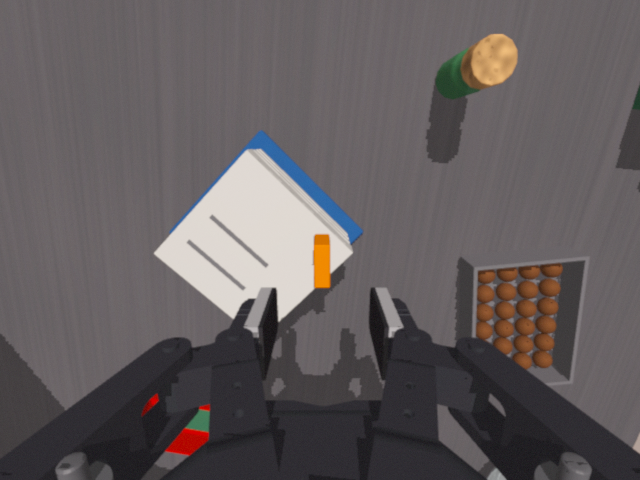

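Emit:
arm_command([
  [0,-0.03,0.8,0,0,0,0.5],
  [0,-0.03,1.4,0,0,0,0.5],
  [0,-0.03,1.64,0,0,0,0.5],
  [0,-0.03,1.64,0,0,0,0.5],
  [0,-0.03,1.64,0,0,0,0.3],
  [0,-0.03,1.64,0,0,0,0],
  [0,-0.03,1.64,0,0,0,0],
  [0,-0.03,1.64,0,0,0,0],
  [0,-0.03,1.64,0,0,0,0],
  [0,-0.03,1.64,0,0,0,0],
])

```text
clock: 10.2
eef_pos: [0.6222, -0.221, 0.0664]
tcp_rot: [2.109, 2.323, 0.003]
ft_force: [1.5, 1.0, 5.9]
grip_width: 0.1
gripper_force: 59.5
```

Emit:
arm_command([
  [0,-0.008,-0.047,-1,0,0,0],
  [0,-0.016,-0.0945,-2,0,0,0],
  [0,-0.026,-0.14,-3,0,0,0],
  [0,-0.036,-0.1885,-4,0,0,0],
  [0,-0.036,-0.1885,-4,0,0,0],
])

```text
clock: 10.7
eef_pos: [0.6207, -0.221, 0.0734]
tcp_rot: [2.077, 2.286, 0.084]
ft_force: [3.5, 0.9, 5.3]
grip_width: 0.103
gripper_force: 59.4
```

```bash
python3 - <<'E'
from h import *
s=st();print(s['ft_force'],s['wrist_torque'],s['eef_pos'],s['grip_width']);snap('side','pics/s2.png');print(rel([.6222,-.221,.0664],Rdown(np.radians(5.5))))
E
```

```text
[3.52417548 0.94628362 5.3001278 ] [ 0.0785344  -0.57968768  0.0370651 ] [ 0.62065072 -0.22102683  0.07341047] 0.1029564041085051
p0 [ 0.6206 -0.2211  0.0734] move [-0.    0.03  0.18] [ 4.2  0.1 -0. ] norm 7 mm
(array([-0.00195459,  0.02670195,  0.17809842]), array([ 4.24745434,  0.08929406, -0.00846808]))
```

Emit:
arm_command([
  [0,-0.016,-0.0945,-2,0,0,0],
  [0,-0.036,-0.1885,-4,0,0,0],
  [0,-0.059,-0.282,-6,0,0,0],
  [0,-0.0855,-0.374,-8,0,0,0],
  [0,-0.0855,-0.374,-8,0,0,0],
])

```text
clock: 11.25
eef_pos: [0.6125, -0.2208, 0.0859]
tcp_rot: [2.015, 2.217, 0.231]
ft_force: [-0.2, -0.1, -0.4]
grip_width: 0.103
gripper_force: 59.0
```

```bash
python3 - <<'E'
from h import *
s=st();print(s['ft_force'],s['wrist_torque'],s['eef_pos'],s['grip_width']);snap('side','pics/s3.png');snap('wrist','pics/w9.png')
rel([.6222,-.221,.0664],Rdown(np.radians(5.5)))
# cover right panel corner (far corner) etc predicted
E
```

```text
[-0.16357771 -0.09179842 -0.40703617] [ 0.01080069  0.10921657 -0.0180652 ] [ 0.6124734  -0.22077943  0.08588956] 0.10254004996751989
p0 [ 0.6136 -0.2208  0.0859] move [-0.03  0.11  0.52] [11.8 -0.1 -0. ] norm 21 mm
```

```bash
python3 - <<'E'
from h import *
c=np.array([.5763,-.2242]);u=np.array([np.cos(np.radians(5.5)),np.sin(np.radians(5.5))])
def P(d,z):return np.r_[c+u*d,z]
th=np.radians(12);piv=np.array([-.0622,.049])
def rot(d,z):
    v=np.array([d,z])-piv;return piv+[v[0]*np.cos(th)-v[1]*np.sin(th),v[0]*np.sin(th)+v[1]*np.cos(th)]
for n,d,z in(('farrim',-.0679,.042),('farpan',-.0679,.06),('lugtop',.0467,.086),('lugcornerpan',.0679,.06)):
    q=rot(d,z);print(n,np.round(proj('pics/s1.png',P(d,z)),1),'->',np.round(proj('pics/s1.png',P(*q)),1),q)
for f in('s1','s2','s3'):
    g=cv2.imread(f'pics/{f}.png');m=g.min(2)
    R_=[ (r,np.where(m[r,330:400]>120)[0]+330) for r in range(164,204,3)]
    print(f,[(r,int(w.min()),int(w.max())) if len(w) else r for r,w in R_])
    print([ [int(x) for x in m[r,366:378]] for r in range(174,194,2)])
E
```

```text
farrim [371.1 184.2] -> [370.4 184.6] [-0.06632006  0.04096787]
farpan [371.5 177.8] -> [372.4 178.3] [-0.07006247  0.05857453]
lugtop [323.5 167.8] -> [327.8 159.7] [0.03662754 0.10783304]
lugcornerpan [314.7 177.3] -> [316.7 167.5] [0.06276997 0.08680893]
s1 [164, (167, 337, 348), (170, 331, 354), (173, 330, 360), (176, 330, 366), (179, 330, 371), (182, 330, 371), (185, 330, 371), (188, 330, 371), (191, 330, 370), (194, 330, 370), (197, 331, 369), (200, 330, 364), (203, 330, 358)]
[[84, 89, 90, 89, 93, 89, 91, 95, 89, 92, 90, 90], [187, 77, 71, 81, 88, 88, 90, 89, 92, 92, 91, 93], [244, 248, 252, 255, 190, 82, 79, 87, 93, 89, 91, 89], [243, 244, 245, 251, 210, 207, 92, 85, 91, 92, 90, 89], [216, 228, 234, 204, 216, 190, 88, 87, 89, 92, 92, 92], [198, 205, 205, 208, 216, 196, 93, 91, 92, 93, 92, 92], [206, 209, 207, 182, 111, 81, 85, 90, 89, 87, 94, 93], [177, 124, 255, 215, 227, 130, 90, 91, 89, 91, 88, 94], [229, 203, 168, 179, 139, 82, 88, 90, 91, 92, 94, 94], [133, 255, 253, 231, 220, 99, 89, 89, 88, 88, 91, 95]]
s2 [(164, 342, 344), (167, 335, 350), (170, 333, 356), (173, 330, 
[... 824 characters left out ...]
372), (182, 330, 373), (185, 330, 372), (188, 330, 370), (191, 330, 370), (194, 330, 370), (197, 330, 369), (200, 330, 364), (203, 330, 358)]
[[73, 79, 89, 92, 94, 93, 97, 91, 91, 96, 93, 91], [252, 229, 132, 80, 83, 87, 90, 91, 90, 94, 93, 92], [242, 243, 248, 252, 229, 134, 76, 84, 90, 91, 90, 92], [242, 241, 240, 242, 243, 249, 255, 240, 105, 88, 91, 93], [242, 245, 248, 255, 235, 211, 183, 243, 100, 86, 93, 97], [170, 168, 203, 184, 181, 190, 196, 126, 87, 88, 94, 94], [186, 187, 185, 188, 189, 196, 184, 95, 89, 86, 90, 96], [189, 191, 175, 142, 219, 116, 88, 92, 92, 90, 91, 97], [157, 131, 173, 182, 117, 37, 87, 96, 90, 92, 92, 95], [135, 255, 255, 236, 230, 58, 89, 94, 93, 91, 93, 95]]
```

Emit:
arm_command([
  [0,-0.016,-0.0945,-2,0,0,0],
  [0,-0.036,-0.1885,-4,0,0,0],
  [0,-0.059,-0.282,-6,0,0,0],
  [0,-0.059,-0.282,-6,0,0,0],
  [0,-0.059,-0.282,-6,0,0,0],
])

```text
clock: 11.85
eef_pos: [0.6097, -0.2214, 0.0965]
tcp_rot: [1.958, 2.157, 0.34]
ft_force: [-2.2, -0.9, -0.8]
grip_width: 0.103
gripper_force: 59.1
```

```bash
python3 - <<'E'
from h import *
s=st();print(s['ft_force'],s['wrist_torque'],s['eef_pos'],s['grip_width'])
p=s['eef_pos'];h=Rdown(np.radians(5.5))
rel(p+[0,0,.08],R.from_rotvec(s['tcp_rot']).as_matrix())
rel(p+[0.01,0,.14],h)
E
```

```text
[-2.19046308 -0.93319795 -0.75498908] [-0.11436812  0.60640646 -0.02215593] [ 0.60973936 -0.22137296  0.0965381 ] 0.10268052024220183
p0 [ 0.6097 -0.2214  0.0965] move [ 0.    0.61 -1.9 ] [0. 0. 0.] norm 80 mm
p0 [ 0.6097 -0.2214  0.0965] move [-0.02  1.31 -3.26] [17.9 -0.   0. ] norm 140 mm
```

Emit:
arm_command([
  [0,0.05,-0.15,0,0,0,0],
  [0,0.12,-0.38,0,0,0,0],
  [0,0.22,-0.7,0,0,0,0],
  [0,0.36,-1.1,0,0,0,0],
  [0,0.48,-1.5,0,0,0,0],
  [0,0.61,-1.9,0,0,0,0],
  [0,0.8,-2.3,5,0,0,0],
  [0,1.0,-2.6,10,0,0,0],
  [0,1.2,-2.9,15,0,0,0],
  [0,1.3,-3.2,17.9,0,0,0],
])

```text
clock: 12.85
eef_pos: [0.6218, -0.2205, 0.2377]
tcp_rot: [2.109, 2.323, 0.001]
ft_force: [0.8, 0.2, -0.7]
grip_width: 0.097
gripper_force: 59.0
```

```bash
python3 - <<'E'
from h import *
s=st();print(s['ft_force'],s['wrist_torque'],s['eef_pos'],s['grip_width'])
# target: dish (.5766,.269); cover centre = tcp - .0467*u(heading)
for hd in (5.5,20,25):
    a=np.radians(hd);t=np.array([.5766+.0467*np.cos(a),.2692+.0467*np.sin(a),.235]);rel(t,Rdown(a))
f='pics/w10.png';snap('wrist',f);snap('side','pics/s4.png');snap('top','pics/t2.png')
E
```

```text
[ 0.78913449  0.21717258 -0.71264851] [ 0.02842686 -0.02727534 -0.02834916] [ 0.62178033 -0.2204854   0.23770923] 0.09689311908544168
p0 [ 0.6218 -0.2205  0.2377] move [12.29  1.22  0.04] [0.2 0.1 0. ] norm 494 mm
p0 [ 0.6218 -0.2205  0.2377] move [12.59  1.19  0.04] [  0.1   0.1 -14.5] norm 506 mm
p0 [ 0.6218 -0.2205  0.2377] move [12.68  1.16  0.04] [  0.1   0.2 -19.5] norm 509 mm
```

Emit:
arm_command([
  [0.5,0.05,0,0,0,0,0],
  [1.4,0.14,0,0,0,0,0],
  [2.3,0.23,0,0,0,0,0],
  [3.2,0.32,0,0,0,0,0],
  [4.1,0.41,0,0,0,0,0],
  [5.0,0.5,0,0,0,0,0],
  [5.9,0.59,0,0,0,0,0],
  [6.8,0.68,0,0,0,0,0],
  [7.7,0.76,0,0,0,0,0],
  [8.6,0.85,0,0,0,0,0],
])

```text
clock: 14.0
eef_pos: [0.619, 0.1269, 0.2347]
tcp_rot: [2.112, 2.325, 0.002]
ft_force: [0.4, -0.6, 0.4]
grip_width: 0.103
gripper_force: 59.0
```

Emit:
arm_command([
  [0.9,0.09,0,0,0,0,0],
  [1.8,0.18,0,0,0,0,0],
  [2.7,0.27,0,0,0,0,0],
  [3.3,0.33,0,0,0,0,0],
  [3.69,0.37,0,0,0,0,0],
  [3.69,0.37,0,0,0,0,0],
  [3.69,0.37,0,0,0,0,0],
])

```text
clock: 14.7
eef_pos: [0.6209, 0.2726, 0.2348]
tcp_rot: [2.111, 2.325, 0.0]
ft_force: [-0.6, 0.3, -0.3]
grip_width: 0.105
gripper_force: 59.1
```

```bash
python3 - <<'E'
from h import *
f='pics/w11.png';snap('wrist',f);s=st();p=s['eef_pos'];print(p,s['tcp_rot'],s['ft_force'],s['grip_width'])
M=R.from_rotvec(s['tcp_rot']).as_matrix()
for n,d,w in(('lug',.0679,0),('far',-.0679,0),('+',0,.0679),('-',0,-.0679)):
    print(n,np.round(proj(f,p+M@np.array([w,d-.0467,.006])),1))
g=cv2.imread(f);m=(g.min(2)>190).astype(np.uint8);m[:,400:]=0
n,l,ss,c=cv2.connectedComponentsWithStats(m);i=1+np.argmax(ss[1:,4]);cn=cv2.findContours((l==i).astype(np.uint8),0,2)[0][0]
print(ss[i],cv2.approxPolyDP(cn,8,True)[:,0].tolist())
a=np.radians(5.5);rel([.5766+.0467*np.cos(a),.2692+.0467*np.sin(a),.152],Rdown(a))
E
```

```text
[0.6211546  0.2721431  0.23499373] [2.11203517e+00 2.32358930e+00 5.60472080e-04] [ 0.77386016  0.44873859 -0.80153797] 0.1031617381990719
lug [367.8 297.7]
far [ 88.6 297.4]
+ [215.5 153.2]
- [238.2 411. ]
[   92   152   273   207 24986] [[216, 152], [92, 292], [175, 358], [207, 339], [138, 274], [214, 335], [248, 342], [266, 337], [281, 300], [309, 284], [314, 267], [332, 267], [336, 284], [364, 294]]
p0 [0.6212 0.2721 0.235 ] move [0.04 0.05 2.07] [ 0.1  0.1 -0. ] norm 83 mm
```

Emit:
arm_command([
  [0.04,0.05,0.4,0,0,0,0],
  [0.04,0.05,0.9,0,0,0,0],
  [0.04,0.05,1.4,0,0,0,0],
  [0.04,0.05,1.8,0,0,0,0],
  [0.04,0.05,2.0,0,0,0,0],
  [0.04,0.05,2.07,0,0,0,0],
  [0.04,0.05,2.07,0,0,0,0],
  [0.04,0.05,2.07,0,0,0,0],
  [0.04,0.05,2.07,0,0,0,0],
  [0.04,0.05,2.07,0,0,0,0],
])

```text
clock: 15.75
eef_pos: [0.6237, 0.2754, 0.153]
tcp_rot: [2.111, 2.325, 0.004]
ft_force: [-0.3, -0.3, -0.9]
grip_width: 0.1
gripper_force: 59.1
```

```bash
python3 - <<'E'
from h import *
snap('side','pics/s5.png');snap('top','pics/t3.png');s=st();p=s['eef_pos'];print(p,s['ft_force'],abs(s['dq']).max(),s['grip_width'])
a=np.radians(5.5);rel([.5766+.0467*np.cos(a),.2692+.0467*np.sin(a),.152],Rdown(a))
# side: dish still there; panel corners
i=cv2.cvtColor(cv2.imread('pics/s5.png'),cv2.COLOR_BGR2RGB);print(yellow(i,'pics/s5.png',.031))
u=np.array([np.cos(a),np.sin(a),0]);v=np.array([-u[1],u[0],0]);c=p-.0467*u
def cors(z):return [np.round(proj('pics/s5.png',c+k+[0,0,z]),1) for k in(u*.0679,v*.0679,-u*.0679,-v*.0679)]
print(cors(-.006),cors(-.0244))
g=cv2.imread('pics/s5.png');m=(g.min(2)>150).astype(np.uint8);m[:, :200]=0;m[:200]=0;m[:,480:]=0
n,l,ss,_=cv2.connectedComponentsWithStats(m)
for j in range(1,n):
  if ss[j,4]>400:
    cn=cv2.findContours((l==j).astype(np.uint8),0,2)[0][0];print(ss[j],cv2.approxPolyDP(cn,3,True)[:,0].tolist())
E
```

```text
[0.62351863 0.27533383 0.1526651 ] [-0.01703957  1.02368324 -0.62438124] 0.0038873371886231183 0.10355614152755806
p0 [0.6235 0.2753 0.1527] move [-0.04 -0.01  0.02] [ 0.1 -0.   0. ] norm 2 mm
yellow [316.15654206 348.63317757] [303 339  27  20 428]
[0.57678911 0.27386391 0.031     ]
[array([270.4, 296.2]), array([313.7, 331. ]), array([360.3, 297.3]), array([316.8, 267.1])] [array([271.2, 304.9]), array([313.8, 339.7]), array([359.8, 306. ]), array([316.9, 275.6])]
[ 271  276   91  119 6376] [[326, 276], [309, 286], [298, 286], [298, 294], [291, 299], [287, 281], [290, 299], [286, 305], [277, 299], [275, 281], [276, 296], [271, 298], [271, 307], [301, 331], [276, 335], [289, 394], [361, 377], [343, 329], [326, 340], [330, 351], [324, 358], [311, 359], [302, 350], [308, 339], [314, 341], [359, 308], [359, 299]]
```

```bash
python3 -c "
from rig import env
print(env.finish_job())"
```

```text
the job is handed in; nothing more can be done
None
```

I handed the job in at about 16 s: the dish stands on the stage mark between the stops, within about 2 mm by the wrist camera. The cover was peeled lug corner first with its far corner down, and is held level and still over the dish, its rim about 10 cm above it; I did not re-check the vial, jar, red box or hand lens afterwards.

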